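# Load a kiln shelf with a lidded jar between its two cups

## Task

Set out the jar and its two cups on the three pale discs of the kiln shelf: first stand the blue jar on the middle disc; then the green cup beside it on the disc at the shelf's red end and the tan cup on the disc at the other end, so that the jar stands between them; last of all put the blue lid on the jar, properly seated in its mouth. Stand every piece upright and centred on its disc, set it down gently rather than dropping it, never tip one over, and leave the white cup and the kiln prop where they are.

Things in the scene. Friction and masses are not known exactly. Their poses are not given: they have to be found in the camera images.
- jar_center (a point): Dark blue glazed jar, round and straight-sided, open at the top: 62 mm across, 80 mm tall, wall 5 mm, so its mouth is 52 mm across; about 250 g. Standing upright on the table at the start. This point is its centre, on its axis and 40 mm above its foot (40 mm below its rim); z is up along the axis.
- lid_knob (a point): Dark blue lid of the jar, lying right way up, 40 mm tall, 80 g. From below: plug 42 mm across, 8 mm deep (enters the jar's mouth, 5 mm spare all round); flange 62 mm across, 6 mm thick (rests on the rim); upright round knob 20 mm across, 26 mm tall. This point: middle of the knob on the lid's axis, 13 mm above the flange, 27 mm above the plug's underside; seated, 59 mm above the jar's centre.
- green_cup_center (a point): Grey-green thrown cup, open at the top, straight and round: 60 mm across at the rim, 54 mm at the foot, 74 mm tall, wall 4 mm, about 180 g. Standing upright on the table at the start. This point is its centre, on its axis and 37 mm above its foot; z is up along the axis.
- tan_cup_center (a point): Yellowish orange-tan thrown cup, open at the top, straight and round: 60 mm across at the rim, 54 mm at the foot, 74 mm tall, wall 4 mm, about 180 g. Standing upright on the table at the start. This point is its centre, on its axis and 37 mm above its foot; z is up along the axis.
- setter_middle_top (a point): Pale cream round disc (a setter), 80 mm across and 6 mm thick, fixed on the kiln shelf, midway along the shelf. This point is the centre of its flat top, 20 mm above the table, where the foot of a piece stands.
- setter_red_top (a point): Pale cream round disc (a setter), 80 mm across and 6 mm thick, fixed on the kiln shelf, 105 mm from the middle disc towards the shelf's red end. This point is the centre of its flat top, 20 mm above the table, where the foot of a piece stands.
- setter_plain_top (a point): Pale cream round disc (a setter), 80 mm across and 6 mm thick, fixed on the kiln shelf, 105 mm from the middle disc towards the shelf's plain end (the one without red). This point is the centre of its flat top, 20 mm above the table, where the foot of a piece stands.
- kiln_shelf: Dark grey kiln shelf lying fixed on the table, 350 x 110 mm, 14 mm thick, with the three discs in a row along it and one end (the last 25 mm) bright red. Origin: centre of its underside; its x axis runs along the row towards the red end, z is up. It may lie at any angle.
- white_cup_center (a point): Bystander, not part of the set: white thrown cup, open at the top, straight and round: 60 mm across at the rim, 54 mm at the foot, 74 mm tall, wall 4 mm, about 180 g. Standing upright on the table at the start. This point is its centre, on its axis and 37 mm above its foot; z is up along the axis. Leave it alone.
- kiln_prop: Bystander: a sand-coloured upright solid cylinder (kiln prop), 40 mm across and 60 mm tall. Origin: centre of its underside. Leave it alone.

How it is judged:
By the outcome, as a careful person would: the job done as asked, in the order asked, and still so for the second after the job is handed in, with the robot touching nothing.
It also fails if it takes over 122 s, if anything falls off the work surface, if the arm or the gripper's body presses on something with over 40 N, if the wrist force passes 120 N, or if a joint passes its speed limit or range.

## Robot

A 7-joint arm with a two-finger parallel gripper is mounted at the origin on the work surface. World frame = base frame: x ahead of the robot, y to its left, z up, the work surface at z = 0. Lengths are in mm, angles in rad, forces in N, time in s.
With the tool pointing down it reaches from about 400 to 900 mm from the base axis. Payload 5.5 kg.
Tool frame: the origin (TCP) lies between the finger pads; the fingertips stand 22 mm ahead of it and the grasp point (between the pads) lies 3 mm ahead of it; x points along the fingers, z is the direction in which the jaws open and shut, and the axes are right-handed (so a half turn about x gives the same grasp; the last joint's range is limited). The gripper opens to 92 mm and grips with 3 to 60 N. Pads are 19 mm wide; open, the fingers measure 130 mm over their backs; the gripper's body (75 mm by 190 mm) begins 47 mm behind the grasp point.
Start: joints at [-0.958, 0.501, -0.427, 1.55, 0.221, 1.138, -0.21], TCP at [222.725, 610.65, 248.729] pointing down, gripper open.
Joint ranges: [-2.88, 2.88], [-0.31, 2.03], [-1.54, 1.56], [0.2, 2.42], [-1.41, 4.55], [0.19, 2.02], [-2.57, 2.57]. Speed limits (rad/s): [2.57, 2.57, 3.14, 3.14, 3.14, 3.14, 3.14].

## Interface

Orientations are given as [roll, pitch, yaw] about the fixed x, y, z axes, in that order (R = Rz(yaw) Ry(pitch) Rx(roll)).
In Python, from rig import telemetry, vision, order gives the robot as it stands.
- The arm moves only by the tool step_arm, never from a script. Its argument "deltas" is a list that holds one entry, the list of rows, each a list of 4 numbers: the shift along the tool's x, y, z in mm, then the turn about the tool's x in rad. A call has 1 to 10 rows; each row is the pose to reach, as a shift and turn from the pose measured when the call began, along the tool's axes at that moment; what a row does not reach only later rows make up. A row lasts 1/12 s, in which the tool goes at most 41.7 mm and 7.16 degrees, less where a joint would pass 70% of its speed; a pose out of reach is approached as far as the arm can. A call with a gripper value outside its range is refused whole. "fingers" is the finger opening in mm, from 0 to 91.8, set as the call begins (left out, the last holds). The fingers move at their own pace and stop on an object; the grip force is fixed at half the most. Time passes only in rows, so rows that repeat a pose let the fingers close. It gives the time, the measured TCP pose, the force and the opening at its end, in the units of the state.
- telemetry.state(): the state, without advancing time (a new reading comes with each control period).
- vision.get_image(name): name is "scene" or "top" or "wrist"; returns the picture (400x640x3 uint8, red, green, blue); there is no depth.
- vision.camera_info(name): a dict with "fx", "fy", "cx", "cy" (pixels), "rvec" (rotation vector, rad) and "tvec" (3), from world to camera coordinates, as OpenCV has them. Camera axes: x right, y down, z forward; pixel columns grow to the right and rows downward; lengths in mm; the calibration is good to about 2 mm. A picture is of the moment at which its call begins: read the wrist's pose just before it. camera_info takes no time and is no camera call; for the wrist camera it gives the pose at the moment of the call.
- order.sign_off(): hands the job in, once; it reports no verdict.
Trained networks look in the newest picture that a camera, given by its name, has taken for a name from the list of things; names that differ only in an ending like _2 or _b are one class to them, and where a whole thing is asked for, a point or a joint stands for the part that bears it (a point fixed in the world has none). Each returns a list of dicts, best first, with "conf" (0 to 1); they miss things now and then, are a little off and sometimes report something else, mostly with a low value. They report only what shows in the picture. A call takes as long as a camera call.
- vision.silhouettes(camera, name): "mask" (400x640 bool, what is visible of it).
- vision.mark_of(camera, name): "location" ([x, y, z] in mm, in the coordinates of the camera as it stood for that picture, good to about 4 mm: a listed point, or the origin of a listed thing).
The state is a dict: "time": time; "joints": joint angles; "qd": joint speeds; "joint_efforts": joint torques, N m; "tcp_pos": TCP position; "orientation": TCP orientation; "ft_force": force on the tool from outside, world axes, zero at the start; "wrist_torque": the same for the moment, N m; "gripper_width": opening from 0.0 (shut) to 1.0 (fully open).
Only numpy, scipy, OpenCV 4.12 (cv2) and the standard library are available. Lean on these libraries where they do the work, as an engineer would, in place of code of your own. Each camera call takes 0.05 s, during which the arm holds its last target.

## Working session

There is one attempt and no reset: what is moved stays moved. The work goes in short steps, Python scripts to look and compute and a tool call to move; the robot and the scene stay as the last step left them, time stands still between calls to the robot, and variables do not carry over. Pictures are saved under pics/ and viewed, and the job is handed in when it is done.

Besides the shell and the picture viewer there is one more tool, called after "Call:" in YAML: its name, and indented under it one key for each argument. step_arm: Moves the arm, as the interface text tells. Its arguments: {"type":"object","properties":{"deltas":{"type":"array","items":{"type":"array","items":{"type":"array","items":{"type":"number"}}}},"fingers":{"type":"number"}},"required":["deltas"]}

```bash
mkdir -p pics; ls
cat > h.py <<'E'
import numpy as np, cv2
from rig import telemetry, vision, order
from scipy.spatial.transform import Rotation as R
def cam(n):
    c=vision.camera_info(n); M=cv2.Rodrigues(np.array(c['rvec'],float))[0]; t=np.array(c['tvec'],float).ravel()
    return c,M,t
def snap(n,f=None):
    im=vision.get_image(n)
    if f: cv2.imwrite('pics/'+f+'.png',im[:,:,::-1])
    return im
def mark(n,name):
    c,M,t=cam(n)
    return [(round(d['conf'],2),(M.T@(np.array(d['location'])-t)).round(1)) for d in vision.mark_of(n,name)[:3]]
def ray(n,uv,z):
    c,M,t=cam(n); o=-M.T@t
    d=M.T@np.array([(uv[0]-c['cx'])/c['fx'],(uv[1]-c['cy'])/c['fy'],1])
    return o+d*(z-o[2])/d[2]
def proj(n,p):
    c,M,t=cam(n); q=M@np.array(p,float)+t
    return np.array([c['fx']*q[0]/q[2]+c['cx'],c['fy']*q[1]/q[2]+c['cy']])
def Rt():
    s=telemetry.state(); return np.array(s['tcp_pos']),R.from_euler('xyz',s['orientation']).as_matrix()
def to(p):  # world tcp target -> tool delta
    x,M=Rt(); return (M.T@(np.array(p)-x)).round(1)
E
python3 - <<'E'
from h import *
s=telemetry.state(); print(s)
for n in ['scene','top','wrist']:
    snap(n,n+'0'); c,M,t=cam(n); print(n,c['fx'],-M.T@t)
p,M=Rt(); print(M.round(3))
for n in ['scene','top']:
    for k in ['jar_center','lid_knob','green_cup_center','tan_cup_center','setter_middle_top','setter_red_top','setter_plain_top','kiln_shelf','white_cup_center','kiln_prop']:
        print(n,k,mark(n,k))
E
```

```text
pics
{'time': 0.0, 'joints': array([-0.95774627,  0.50184067, -0.42679405,  1.55146519,  0.22082746,
        1.13833177, -0.210311  ]), 'qd': array([-0.00041775, -0.00060196, -0.00049057,  0.00079421, -0.00127501,
       -0.00210132,  0.00103588]), 'joint_efforts': array([ 1.17587493e-03, -5.66613150e+01, -5.81549272e+00, -2.79105002e+01,
       -6.85596862e-02,  3.10439849e-02,  1.87910618e-04]), 'tcp_pos': array([222.61100269, 609.97156146, 247.67677968]), 'orientation': array([ 3.12501534,  1.56881554, -1.93716278]), 'ft_force': array([-0.43262767,  0.36211905,  0.13330452]), 'wrist_torque': array([0.00116443, 0.00476531, 0.00105167]), 'gripper_width': 0.9981854685750756}
scene 429.7365038808963 [1300.1520132   572.9175995   821.87612664]
top 482.1373054920045 [ 475.82776989    6.92233709 1299.8710322 ]
wrist 340.2014914943703 [154.1254853  634.75149791 383.62675603]
[[-0.001 -0.939  0.343]
 [-0.001  0.343  0.939]
 [-1.     0.    -0.002]]
scene jar_center [(0.78, array([457.8, 402.8,  38.2])), (0.75, array([484.6,  50.2,  15.9]))]
scene lid_knob [(0.86, array([381.3, 309.6,  28.6]
[... 471 characters left out ...]
4,   33.7]))]
scene kiln_prop [(0.78, array([ 5.394e+02, -3.043e+02, -5.000e-01]))]
top jar_center [(0.58, array([459.4, 403. ,  37.9])), (0.5, array([ 391.9, -291.9,   37.4]))]
top lid_knob [(0.68, array([382. , 309.1,  28.1]))]
top green_cup_center [(0.95, array([548.4, 300.1,  39.2]))]
top tan_cup_center [(0.85, array([ 391.8, -289.7,   38.2]))]
top setter_middle_top [(0.57, array([587.1,  25.8,  21. ]))]
top setter_red_top [(0.9, array([491. ,  48. ,  17.1]))]
top setter_plain_top [(0.95, array([690.8,   8.3,  18.5]))]
top kiln_shelf [(0.96, array([586.3,  24.9,   0.7]))]
top white_cup_center [(0.58, array([ 449. , -400.7,   37.5]))]
top kiln_prop [(0.6, array([ 545.4, -296.2,   -2.9]))]
```

View pics/top0.png

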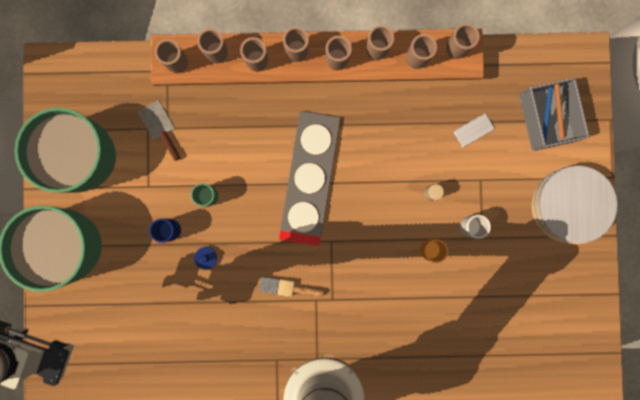

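View pics/scene0.png

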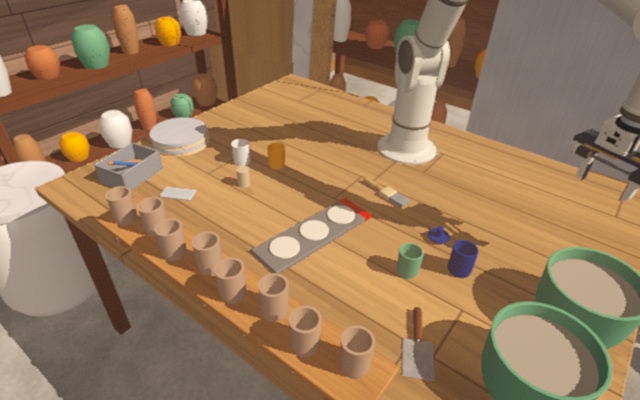

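View pics/wrist0.png

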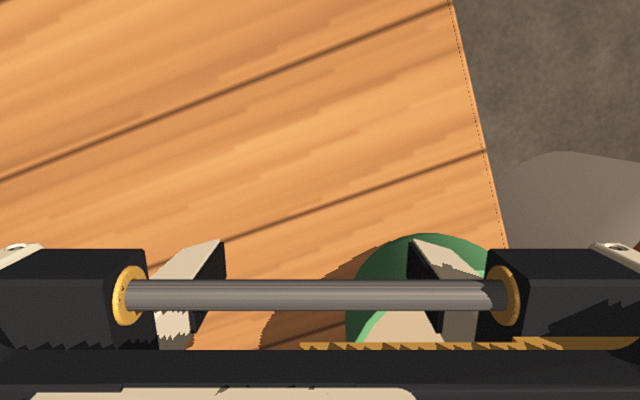

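Top view: jar (165,230), lid (206,258), green cup (204,195), tan (434,250), white (476,226), prop (434,192). The shelf runs from the red end at (300,238) up to (315,140). This agrees with the network marks, apart from some low-rank false ones. Next I'll refine the positions from the silhouettes in both cameras.

```bash
cat >> h.py <<'E'
from scipy.optimize import minimize
SH={'jar_center':[(0,31),(80,31)],'green_cup_center':[(0,27),(74,30)],'tan_cup_center':[(0,27),(74,30)],'white_cup_center':[(0,27),(74,30)],
'lid_knob':[(8,31),(14,31),(40,10)],'setter':[(14,40),(20,40)]}
def model(n,name,xy,z0=0):
    k='setter' if name.startswith('setter') else name
    a=np.linspace(0,2*np.pi,48); pts=[]
    for z,r in SH[k]:
        for t in a: pts.append(proj(n,[xy[0]+r*np.cos(t),xy[1]+r*np.sin(t),z+z0]))
    h=cv2.convexHull(np.array(pts,np.float32)); return h.reshape(-1,2)
def bestmask(n,name,near):
    u=model(n,name,near[0:2],near[2]).mean(0); best=None
    for d in vision.silhouettes(n,name):
        m=d['mask']; 
        if m.sum()<20: continue
        ys,xs=np.nonzero(m); dd=np.hypot(xs.mean()-u[0],ys.mean()-u[1])
        if dd<15 and (best is None or dd<best[0]): best=(dd,m,d['conf'])
    return best
def iou_fit(n,name,near,z0=0):
    b=bestmask(n,name,(near[0],near[1],z0))
    if b is None: return None
    m=b[1]; S=8
    ys,xs=np.nonzero(m); x0,y0=xs.min()-12,ys.min()-12; w,h=np.ptp(xs)+25,np.ptp(ys)+25
    M=np.zeros((h,w),np.uint8); M[ys-y0,xs-x0]=1; M=cv2.resize(M,None,fx=S,fy=S,interpolation=cv2.INTER_NEAREST)
    def f(xy):
        p=(model(n,name,xy,z0)-[x0,y0]+.5)*S
        I=np.zeros_like(M); cv2.fillPoly(I,[p.round().astype(np.int32)],1)
        return -(I&M).sum()/(I|M).sum()
    r=minimize(f,near[:2],method='Nelder-Mead',options=dict(initial_simplex=np.array(near[:2])+np.array([[0,0],[8,0],[0,8.]]),xatol=.1,fatol=1e-4))
    return r.x.round(1),round(-r.fun,3)
E
python3 - <<'E'
from h import *
snap('scene');snap('top')
G={'jar_center':(458,403),'lid_knob':(382,309),'green_cup_center':(546,301),'tan_cup_center':(390,-290),'setter_middle_top':(587,25),'setter_red_top':(488,49),'setter_plain_top':(691,7)}
for k,g in G.items():
    for n in ['scene','top']: print(k,n,iou_fit(n,k,g), mark(n,k)[0] if mark(n,k) else None)
im=cv2.cvtColor(snap('top')[:,:],cv2.COLOR_RGB2HSV)
m=((im[...,1]<70)&(im[...,2]>190)).astype(np.uint8); m[:, :280]=0;m[:,345:]=0;m[:110]=0;m[245:]=0
N,l,st,ce=cv2.connectedComponentsWithStats(m)
for i in range(1,N):
    if st[i,4]>200: print(st[i],ce[i],ray('top',ce[i],20))
m=((im[...,0]<6)|(im[...,0]>174))&(im[...,1]>180)&(im[...,2]>120)
ys,xs=np.nonzero(m[225:250,270:330]);print('red',len(xs),ray('top',(xs.mean()+270,ys.mean()+225),14))
E
```

```text
h.py:51: RuntimeWarning: overflow encountered in scalar negative
  return -(I&M).sum()/(I|M).sum()
Traceback (most recent call last):
  File "h.py", line 52, in iou_fit
    r=minimize(f,near[:2],method='Nelder-Mead',options=dict(initial_simplex=np.array(near[:2])+np.array([[0,0],[8,0],[0,8.]]),xatol=.1,fatol=1e-4))
  File "h.py", line 49, in f
    p=(model(n,name,xy,z0)-[x0,y0]+.5)*S
       ~~~~~^^^^^^^^^^^^^^
  File "h.py", line 32, in model
    for t in a: pts.append(proj(n,[xy[0]+r*np.cos(t),xy[1]+r*np.sin(t),z+z0]))
                           ~~~~^^^^^^^^^^^^^^^^^^^^^^^^^^^^^^^^^^^^^^^^^^^^^^
  File "h.py", line 19, in proj
    c,M,t=cam(n); q=M@np.array(p,float)+t
          ~~~^^^
  File "h.py", line 5, in cam
    c=vision.camera_info(n); M=cv2.Rodrigues(np.array(c['rvec'],float))[0]; t=np.array(c['tvec'],float).ravel()
ValueError: time passes only in moves, steps and waits
```

```bash
python3 - <<'E'
s=open('h.py').read()
s=s.replace("def cam(n):\n","_C={}\ndef cam(n):\n    if n in _C: return _C[n]\n").replace("    return c,M,t\n","    if n!='wrist': _C[n]=(c,M,t)\n    return c,M,t\n",1)
s=s.replace("-(I&M).sum()/(I|M).sum()","-float((I&M).sum())/float((I|M).sum())")
open('h.py','w').write(s)
E
cat > meas.py <<'E'
from h import *
snap('scene');snap('top')
G={'jar_center':(458,403),'lid_knob':(382,309),'green_cup_center':(546,301),'tan_cup_center':(390,-290),'setter_middle_top':(587,25),'setter_red_top':(488,49),'setter_plain_top':(691,7)}
for k,g in G.items():
    for n in ['scene','top']: print(k,n,iou_fit(n,k,g))
im=cv2.cvtColor(snap('top')[:,:],cv2.COLOR_RGB2HSV)
m=((im[...,1]<70)&(im[...,2]>190)).astype(np.uint8); m[:, :280]=0;m[:,345:]=0;m[:110]=0;m[245:]=0
N,l,st,ce=cv2.connectedComponentsWithStats(m)
for i in range(1,N):
    if st[i,4]>200: print(st[i],ce[i],ray('top',ce[i],20))
print(telemetry.state()['time'])
E
python3 meas.py
```

```text
jar_center scene (array([456.9, 403.5]), np.float64(0.929))
jar_center top (array([458.5, 404.7]), np.float64(0.934))
lid_knob scene (array([380.8, 306. ]), np.float64(0.927))
lid_knob top (array([381.5, 307.9]), np.float64(0.907))
green_cup_center scene (array([548.5, 299.9]), np.float64(0.95))
green_cup_center top (array([547.5, 299.9]), np.float64(0.943))
tan_cup_center scene (array([ 391.4, -290.5]), np.float64(0.879))
tan_cup_center top (array([ 393.3, -291.9]), np.float64(0.952))
setter_middle_top scene (array([588.3,  25.5]), np.float64(0.946))
setter_middle_top top (array([589.6,  27.1]), np.float64(0.962))
setter_red_top scene (array([485.9,  45.2]), np.float64(0.943))
setter_red_top top (array([486.3,  45.9]), np.float64(0.964))
setter_plain_top scene (array([691.9,   7.9]), np.float64(0.955))
setter_plain_top top (array([693.8,   7.5]), np.float64(0.957))
[301 124  30  31 674] [315.02967359 139.06973294] [691.84951937   9.10410784  20.        ]
[294 163  30  31 686] [308.68658892 177.79591837] [588.69464909  27.95780773  20.        ]
[288 202  30  27 601] [301.89351082 214.8452579 ] [490.51301184  47.83208503  20.        ]
2.15
```

Run:
```python
from h import *
print(to([457.8,404,150]),to([457.8,404,58]))
```

```text
[  98.7 -291.6 -113.6] [ 190.7 -291.6 -113.6]
```

Call:
step_arm:
  deltas:
    - [[12, -36, -14, 0], [24, -73, -28, 0], [37, -109, -43, 0], [49, -146, -57, 0], [62, -182, -71, 0], [74, -219, -85, 0], [86, -255, -99, 0], [98, -291.6, -113.6, 0], [98, -291.6, -113.6, 0], [98, -291.6, -113.6, 0]]
  fingers: 91.8

```text
time: 2.98
tcp_pos: [460.5, 400.2, 149.6]
orientation: [-2.967, 1.568, -1.752]
ft_force: [-0.5, 0.3, 0.0]
gripper_width: 0.999
```

Run:
```python
from h import *
print(telemetry.state()['orientation'],Rt()[0],to([457.8,404,58]))
snap('wrist','w1'); print(mark('wrist','jar_center'),iou_fit('wrist','jar_center',(457.8,404)))
```

```text
[-2.96651542  1.56822713 -1.75245986] [460.47882498 400.20428805 149.55304765] [91.5  3.9  2.9]Traceback (most recent call last):
  File "<stdin>", line 3, in <module>
  File "h.py", line 55, in iou_fit
    r=minimize(f,near[:2],method='Nelder-Mead',options=dict(initial_simplex=np.array(near[:2])+np.array([[0,0],[8,0],[0,8.]]),xatol=.1,fatol=1e-4))
    res = _minimize_neldermead(fun, x0, args, callback, bounds=bounds,
                               **options)
    fxr = func(xr)
    fx = function(np.copy(x), *(wrapper_args + args))
  File "h.py", line 52, in f
    p=(model(n,name,xy,z0)-[x0,y0]+.5)*S
       ~~~~~^^^^^^^^^^^^^^
  File "h.py", line 35, in model
    for t in a: pts.append(proj(n,[xy[0]+r*np.cos(t),xy[1]+r*np.sin(t),z+z0]))
                           ~~~~^^^^^^^^^^^^^^^^^^^^^^^^^^^^^^^^^^^^^^^^^^^^^^
  File "h.py", line 22, in proj
    c,M,t=cam(n); q=M@np.array(p,float)+t
          ~~~^^^
  File "h.py", line 7, in cam
    c=vision.camera_info(n); M=cv2.Rodrigues(np.array(c['rvec'],float))[0]; t=np.array(c['tvec'],float).ravel()
ValueError: time passes only in moves, steps and waits
```

```bash
sed -i "s/    if n!='wrist': _C\[n\]/    _C[n]/" h.py
python3 - <<'E'
from h import *
p,M=Rt();print(p,M.round(3),to([457.8,404,58]))
snap('wrist','w1'); print(mark('wrist','jar_center'),iou_fit('wrist','jar_center',(457.8,404)))
E
```

```text
[456.64943189 405.58544503 151.16341801] [[-0.    -0.94   0.341]
 [ 0.001  0.341  0.94 ]
 [-1.     0.001  0.001]] [93.2 -1.7 -1.2]
[(0.85, array([456. , 404.5,  41.9]))] None
```

View pics/w1.png

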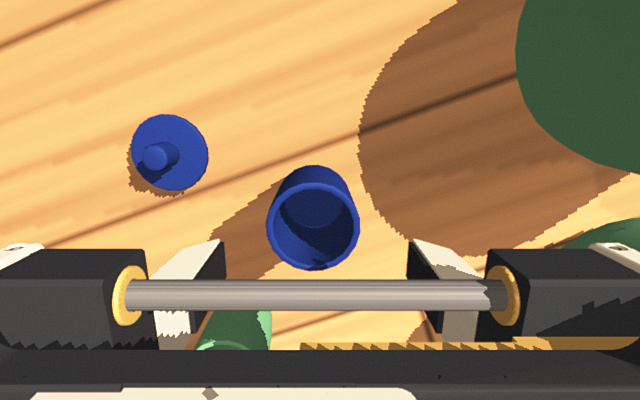

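Wrist view: the jar's rim is centred at (313,226) between fingers at x≈220 and 410, and the lid is at (170,152). Next I'll check how noisy the pose readings are.

Run:
```python
from h import *
for i in range(6): 
    vision.get_image('wrist'); print(Rt()[0], telemetry.state()['orientation'])
```

```text
[456.64083555 405.53539288 151.22319553] [0.06900144 1.56982025 1.29279791]
[456.86418466 405.19878313 151.13028198] [-0.01888027  1.57007387  1.20434874]
[457.05916442 404.93184134 151.03980065] [-0.14133007  1.5702486   1.08145164]
[457.23019174 404.64601562 150.94705767] [-0.28694528  1.57049487  0.93543354]
[457.41868583 404.44323775 150.89603572] [-0.43605611  1.57053307  0.78586018]
[457.49920447 404.3265594  150.82476186] [-0.31075128  1.57062265  0.91087216]
```

Call:
step_arm:
  deltas:
    - [[15, 0, 0, 0], [30, 0, 0, 0], [45, 0, 0, 0], [60, 0, 0, 0], [72, 0, 0, 0], [82, 0, 0, 0], [90, 0, 0, 0], [93, 0, 0, 0], [93, 0, 0, 0], [93, 0, 0, 0]]
  fingers: 91.8

```text
time: 4.42
tcp_pos: [457.7, 404.6, 58.1]
orientation: [-0.445, 1.57, 0.777]
ft_force: [-0.5, 1.2, -0.2]
gripper_width: 1.001
```

Call:
step_arm:
  deltas:
    - [[0, 0, 0, 0], [0, 0, 0, 0], [0, 0, 0, 0], [0, 0, 0, 0], [0, 0, 0, 0], [0, 0, 0, 0], [0, 0, 0, 0], [0, 0, 0, 0], [0, 0, 0, 0], [0, 0, 0, 0]]
  fingers: 50

```text
time: 5.25
tcp_pos: [457.8, 404.3, 58.4]
orientation: [-1.103, 1.57, 0.118]
ft_force: [-1.0, -2.8, 4.9]
gripper_width: 0.672
```

Call:
step_arm:
  deltas:
    - [[-4, 0, 0, 0], [-12, 0, 0, 0], [-24, 0, 0, 0], [-38, 0, 0, 0], [-54, 0, 0, 0], [-70, 0, 0, 0], [-82, 0, 0, 0], [-90, 0, 0, 0], [-90, 0, 0, 0], [-90, 0, 0, 0]]

```text
time: 6.08
tcp_pos: [457.9, 404.4, 148.9]
orientation: [-0.774, 1.569, 0.448]
ft_force: [0.2, 0.5, -2.3]
gripper_width: 0.669
```

Run:
```python
from h import *
snap('wrist','w2');snap('top')
s=telemetry.state();print(s['gripper_width'],s['ft_force'],Rt()[0]); print(mark('wrist','jar_center'),mark('top','jar_center'))
p=Rt()[0]
for n in ['scene','top']:print(n,iou_fit(n,'jar_center',p[:2],p[2]-58.3) if n=='top' else '')
print(to([589.2,26.5,148]))
```

```text
0.6676017594231095 [ 0.09203683 -1.40975947 -1.95541449] [457.30285531 403.73332805 147.55545001]
[(0.78, array([457.2, 400.4, 129.9])), (0.2, array([380.7, 309.7,  25.7]))] [(0.64, array([ 5.903e+02,  2.130e+01, -3.000e-01])), (0.6, array([455.6, 403.1, 127. ])), (0.38, array([487.2,  49.8,  19.1]))]
scene 
top None
[  -0.4 -253.1 -309.4]
```

View pics/w2.png

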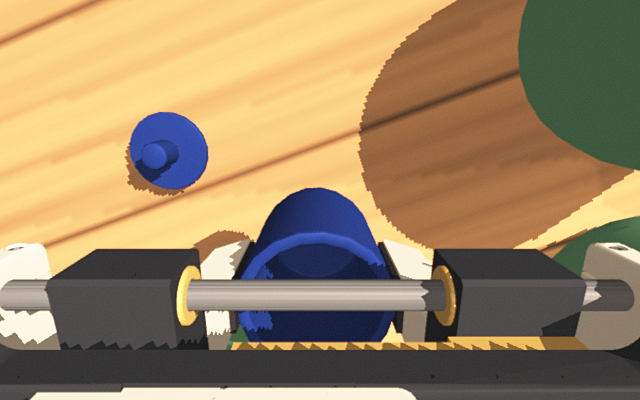

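Wrist view: the jar hangs upright between the pads, rim spanning columns 240–395. Carrying it to the middle disc.

Call:
step_arm:
  deltas:
    - [[-4, -10, -12, 0], [-8, -30, -36, 0], [-8, -54, -66, 0], [-8, -80, -98, 0], [-8, -106, -130, 0], [-8, -132, -161, 0], [-8, -158, -193, 0], [-8, -184, -225, 0], [-8, -207, -253, 0], [-8, -224, -274, 0]]

```text
time: 7.17
tcp_pos: [574.7, 65.0, 155.0]
orientation: [3.061, 1.567, -2.004]
ft_force: [0.8, 0.6, -2.9]
gripper_width: 0.665
```

Run:
```python
from h import *
print(Rt()[0],to([589.2,26.5,140]))
```

```text
[574.66897525  65.00445989 155.02794728] [ 15.1 -26.9 -31.1]
```

Call:
step_arm:
  deltas:
    - [[5, -14, -16, 0], [10, -22, -26, 0], [15, -27, -31, 0], [15, -27, -31, 0], [15, -27, -31, 0], [15, -27, -31, 0], [15, -27, -31, 0], [15, -27, -31, 0], [15, -27, -31, 0], [15, -27, -31, 0]]

```text
time: 8.0
tcp_pos: [589.3, 27.2, 140.4]
orientation: [-3.125, 1.568, -1.907]
ft_force: [0.2, 0.1, -3.2]
gripper_width: 0.671
```

Run:
```python
from h import *
snap('scene','s3');snap('top','t3')
print(Rt()[0],to([589.2,26.5,78.5]),Rt()[1].round(3))
for n in ['scene','top']: print(mark(n,'jar_center'))
```

```text
[589.26023604  26.78179187 140.25637963] [61.8 -0.  -0.1] [[-0.001 -0.939  0.345]
 [-0.003  0.345  0.939]
 [-1.     0.    -0.003]]
[(0.9, array([588.7,  27.5, 119.9]))]
[]
```

View pics/s3.png

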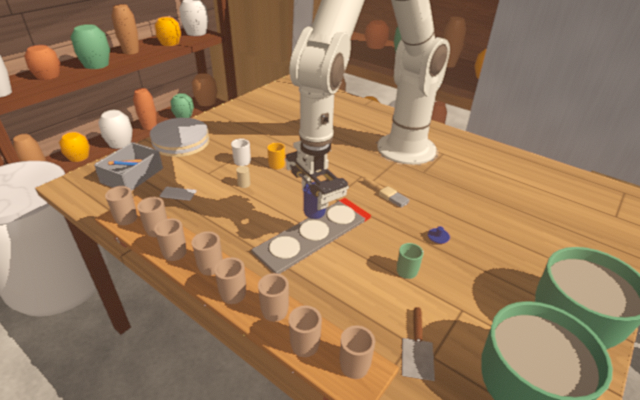

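The jar hangs above the middle disc. The scene mark gives (588.7, 27.5), which agrees with the target.

Call:
step_arm:
  deltas:
    - [[8, 0, 0, 0], [18, 0, 0, 0], [28, 0, 0, 0], [38, 0, 0, 0], [46, 0, 0, 0], [52, 0, 0, 0], [55, 0, 0, 0], [57, 0, 0, 0], [57, 0, 0, 0], [57, 0, 0, 0]]

```text
time: 9.03
tcp_pos: [589.5, 26.4, 83.4]
orientation: [-3.046, 1.568, -1.828]
ft_force: [0.2, 0.2, -3.4]
gripper_width: 0.67
```

Run:
```python
from h import *
print(Rt()[0],to([589.2,26.5,78.3]))
```

```text
[589.49009133  26.42124779  83.43556446] [ 5.1  0.3 -0. ]
```

Call:
step_arm:
  deltas:
    - [[1, 0, 0, 0], [2, 0, 0, 0], [3, 0, 0, 0], [3.6, 0, 0, 0], [4.2, 0, 0, 0], [4.6, 0, 0, 0], [5, 0, 0, 0], [5, 0, 0, 0], [5, 0, 0, 0], [5, 0, 0, 0]]

```text
time: 9.87
tcp_pos: [589.5, 26.4, 78.5]
orientation: [-3.013, 1.568, -1.796]
ft_force: [-0.3, -0.6, -2.3]
gripper_width: 0.666
```

Call:
step_arm:
  deltas:
    - [[0.4, 0, 0, 0], [0.7, 0, 0, 0], [0.7, 0, 0, 0], [0.7, 0, 0, 0], [0.7, 0, 0, 0], [0.7, 0, 0, 0]]

```text
time: 10.37
tcp_pos: [589.6, 26.4, 78.4]
orientation: [-2.933, 1.568, -1.715]
ft_force: [-3.5, -0.0, 6.7]
gripper_width: 0.671
```

Contact is confirmed at +6.7 N. Releasing slowly.

Call:
step_arm:
  deltas:
    - [[0, 0, 0, 0], [0, 0, 0, 0], [0, 0, 0, 0], [0, 0, 0, 0], [0, 0, 0, 0], [0, 0, 0, 0], [0, 0, 0, 0], [0, 0, 0, 0]]
  fingers: 91.8

```text
time: 11.03
tcp_pos: [589.6, 26.4, 78.4]
orientation: [-2.945, 1.568, -1.727]
ft_force: [-0.9, -0.3, 0.7]
gripper_width: 1.002
```

Call:
step_arm:
  deltas:
    - [[-6, 0, 0, 0], [-18, 0, 0, 0], [-34, 0, 0, 0], [-52, 0, 0, 0], [-70, 0, 0, 0], [-84, 0, 0, 0], [-92, 0, 0, 0], [-92, 0, 0, 0], [-92, 0, 0, 0]]

```text
time: 11.78
tcp_pos: [589.9, 26.6, 171.0]
orientation: [-2.543, 1.567, -1.325]
ft_force: [-0.7, 0.4, 0.8]
gripper_width: 1.003
```

Run:
```python
from h import *
snap('wrist','w4'); print(mark('wrist','jar_center'))
snap('scene'); print(mark('scene','jar_center'),iou_fit('scene','jar_center',(589,26.5),20))
print(Rt()[0],to([547.8,300,150]))
```

```text
[(0.7, array([589.2,  26. ,  63. ]))]
[(0.96, array([587.5,  27. ,  62.7]))] (array([586.4,  22.9]), np.float64(0.85))
[588.96001722  26.6489801  169.30369562] [ 18.5 133.1 242.4]
```

View pics/w4.png

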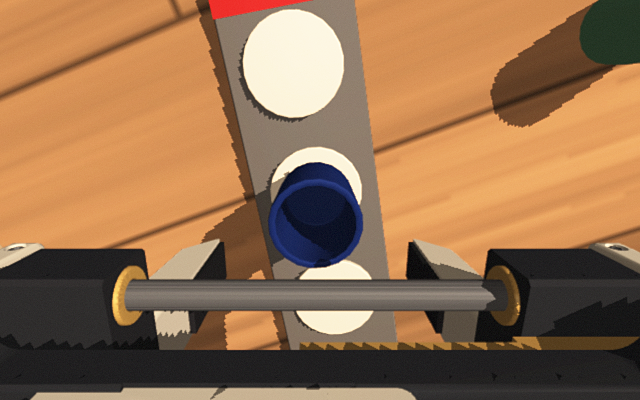

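Wrist view: the jar stands upright at (316,220) in the middle of its disc (columns 271–361). The red-end disc at (293,63) is free. On to the green cup.

Call:
step_arm:
  deltas:
    - [[2, 8, 15, 0], [4, 24, 44, 0], [7, 44, 80, 0], [10, 65, 118, 0], [13, 86, 156, 0], [15, 104, 190, 0], [17, 119, 216, 0], [18, 128, 233, 0], [18, 133, 242, 0], [18, 133, 242, 0]]

```text
time: 12.87
tcp_pos: [546.2, 302.8, 149.9]
orientation: [2.393, 1.566, -2.668]
ft_force: [0.2, 0.5, -0.7]
gripper_width: 0.994
```

Call:
step_arm:
  deltas:
    - [[0, 0, 0, 0], [0, 0, 0, 0]]

```text
time: 13.03
tcp_pos: [546.6, 300.8, 149.4]
orientation: [2.59, 1.565, -2.473]
ft_force: [-0.3, 0.4, 0.2]
gripper_width: 0.999
```

Run:
```python
from h import *
for i in range(6): vision.get_image('wrist')
snap('wrist','w5'); print(mark('wrist','green_cup_center'))
print(Rt()[0],to([547.8,300,53]))
```

```text
[(0.89, array([550. , 298.5,  32. ])), (0.19, array([481.4,  41.2,  17.4]))]
[546.46118903 302.22317155 150.04333626] [97.  -2.3 -1.3]
```

View pics/w5.png

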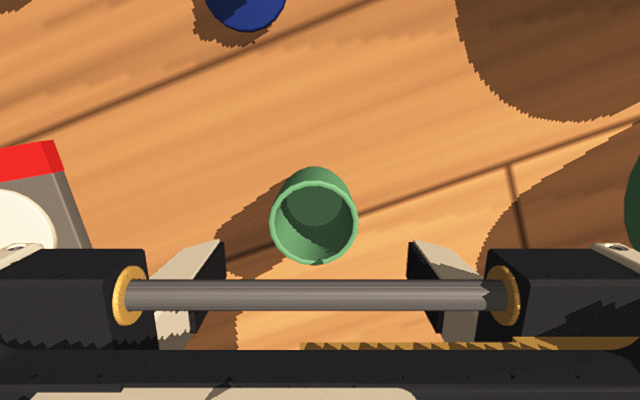

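Wrist view: the green cup's rim is centred at (314,222), midway between the fingers at 222 and 408. Descending.

Call:
step_arm:
  deltas:
    - [[15, -2, -1, 0], [30, -2, -1, 0], [45, -2, -1, 0], [60, -2, -1, 0], [74, -2, -1, 0], [86, -2, -1, 0], [94, -2, -1, 0], [97, -2, -1, 0], [97, -2, -1, 0], [97, -2, -1, 0]]

```text
time: 14.27
tcp_pos: [547.9, 300.6, 53.3]
orientation: [2.426, 1.567, -2.636]
ft_force: [-0.0, -0.4, -0.1]
gripper_width: 0.998
```

Call:
step_arm:
  deltas:
    - [[0, 0, 0, 0], [0, 0, 0, 0], [0, 0, 0, 0], [0, 0, 0, 0], [0, 0, 0, 0], [0, 0, 0, 0], [0, 0, 0, 0], [0, 0, 0, 0], [0, 0, 0, 0], [0, 0, 0, 0]]
  fingers: 46

```text
time: 15.1
tcp_pos: [548.0, 300.4, 53.6]
orientation: [2.496, 1.567, -2.566]
ft_force: [-1.0, -1.3, 4.2]
gripper_width: 0.653
```

Run:
```python
from h import *
print(Rt()[0])
```

```text
[548.0250059  300.43135655  53.57214089]
```

Call:
step_arm:
  deltas:
    - [[-4, 0, 0, 0], [-12, 0, 0, 0], [-24, 0, 0, 0], [-38, 0, 0, 0], [-54, 0, 0, 0], [-70, 0, 0, 0], [-82, 0, 0, 0], [-90, 0, 0, 0], [-90, 0, 0, 0], [-90, 0, 0, 0]]

```text
time: 15.93
tcp_pos: [548.5, 300.7, 144.2]
orientation: [2.572, 1.568, -2.49]
ft_force: [-0.9, -0.4, -3.3]
gripper_width: 0.657
```

Run:
```python
from h import *
snap('wrist','w6')
snap('scene','s6');print(mark('scene','green_cup_center'),mark('wrist','green_cup_center'))
print(Rt()[0],to([485.9,45.3,140]))
for n in ['scene']: print(iou_fit(n,'jar_center',(589,26.5),20))
snap('top'); print(iou_fit('top','jar_center',(589,26.5),20))
```

```text
[(0.66, array([545.6, 304.2, 127.8]))] [(0.8, array([548. , 299.6, 122.5]))]
[547.57510944 300.14393945 142.40220046] [   3.5  -29.3 -260.5]
(array([587.4,  22.4]), np.float64(0.899))
(array([590.6,  26.9]), np.float64(0.865))
```

View pics/w6.png

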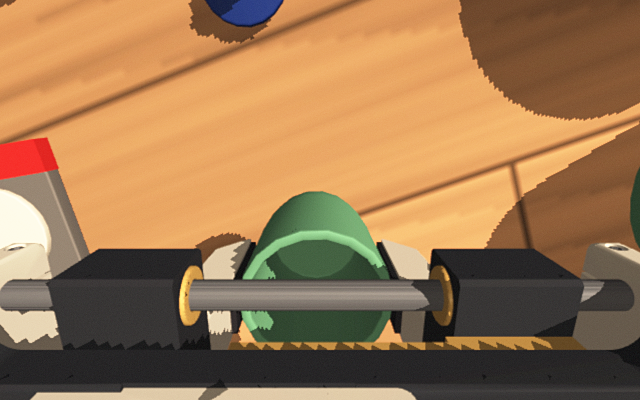

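The green cup is held upright. Moving to the red-end disc.

Call:
step_arm:
  deltas:
    - [[0, -2, -14, 0], [0, -5, -42, 0], [0, -9, -76, 0], [0, -13, -112, 0], [0, -17, -150, 0], [0, -21, -186, 0], [1, -24, -216, 0], [2, -27, -240, 0], [3, -29, -255, 0], [3, -29, -260.5, 0]]

```text
time: 17.12
tcp_pos: [484.6, 41.3, 140.4]
orientation: [2.604, 1.563, -2.463]
ft_force: [-0.6, -1.9, -2.6]
gripper_width: 0.654
```

Call:
step_arm:
  deltas:
    - [[0, 0, 0, 0], [0, 0, 0, 0], [0, 0, 0, 0]]

```text
time: 17.37
tcp_pos: [484.9, 42.4, 140.5]
orientation: [2.576, 1.564, -2.489]
ft_force: [-0.6, 1.1, -2.3]
gripper_width: 0.653
```

Run:
```python
from h import *
for i in range(6): vision.get_image('scene')
print(mark('scene','green_cup_center'))
print(Rt()[0],to([485.9,45.3,73.6]))
```

```text
[(0.88, array([481. ,  47.5, 124.9]))]
[484.64407256  41.99532878 140.30941204] [66.7 -0.3  3.9]
```

Call:
step_arm:
  deltas:
    - [[4, 0, 2, 0], [10, 0, 4, 0], [20, 0, 4, 0], [32, 0, 4, 0], [43, 0, 4, 0], [52, 0, 4, 0], [58, 0, 4, 0], [62, 0, 4, 0], [62, 0, 4, 0], [62, 0, 4, 0]]

```text
time: 18.55
tcp_pos: [485.7, 45.5, 78.2]
orientation: [2.556, 1.563, -2.51]
ft_force: [-0.0, 0.3, -2.0]
gripper_width: 0.658
```

Run:
```python
from h import *
for i in range(4): vision.get_image('scene')
snap('scene','s7')
print(Rt()[0],to([485.9,45.3,73.5]))
```

```text
[486.13558212  45.46767592  78.80883911] [ 5.3  0.1 -0.2]
```

View pics/s7.png

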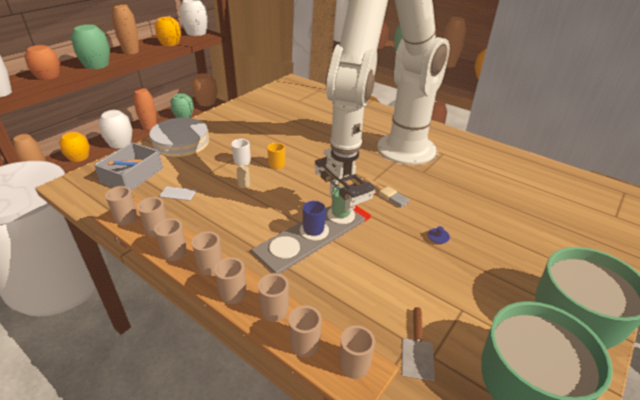

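Call:
step_arm:
  deltas:
    - [[1, 0, 0, 0], [2, 0, 0, 0], [3, 0, 0, 0], [3.6, 0, 0, 0], [4.2, 0, 0, 0], [4.7, 0, 0, 0], [5, 0, 0, 0], [5.3, 0, 0, 0], [5.3, 0, 0, 0], [5.3, 0, 0, 0]]

```text
time: 19.63
tcp_pos: [486.1, 45.4, 73.6]
orientation: [2.69, 1.564, -2.375]
ft_force: [-0.9, -1.2, 0.1]
gripper_width: 0.652
```

Call:
step_arm:
  deltas:
    - [[0.4, 0, 0, 0], [0.6, 0, 0, 0], [0.6, 0, 0, 0], [0.6, 0, 0, 0]]

```text
time: 19.97
tcp_pos: [486.2, 45.4, 73.6]
orientation: [2.742, 1.564, -2.323]
ft_force: [-2.0, 0.5, 7.1]
gripper_width: 0.654
```

Call:
step_arm:
  deltas:
    - [[0, 0, 0, 0], [0, 0, 0, 0], [0, 0, 0, 0], [0, 0, 0, 0], [0, 0, 0, 0], [0, 0, 0, 0], [0, 0, 0, 0], [0, 0, 0, 0]]
  fingers: 91.8

```text
time: 20.63
tcp_pos: [486.1, 45.4, 73.5]
orientation: [2.724, 1.564, -2.342]
ft_force: [0.5, 0.2, 0.5]
gripper_width: 0.998
```

Call:
step_arm:
  deltas:
    - [[-6, 0, 0, 0], [-18, 0, 0, 0], [-34, 0, 0, 0], [-52, 0, 0, 0], [-70, 0, 0, 0], [-84, 0, 0, 0], [-92, 0, 0, 0], [-92, 0, 0, 0], [-92, 0, 0, 0]]

```text
time: 21.38
tcp_pos: [486.7, 45.7, 165.7]
orientation: [2.83, 1.565, -2.235]
ft_force: [1.0, -0.9, 0.0]
gripper_width: 0.998
```

Run:
```python
from h import *
for i in range(3): vision.get_image('wrist')
snap('wrist','w8'); print(mark('wrist','green_cup_center'))
print(Rt()[0],Rt()[1].round(3),to([391.8,-291,150]))
```

```text
[(0.8, array([485.8,  46.8,  55.4]))]
[485.9120127   45.75405699 164.58487587] [[-0.006 -0.938  0.346]
 [-0.005  0.346  0.938]
 [-1.     0.004 -0.007]] [  16.8  -28.3 -348.4]
```

View pics/w8.png

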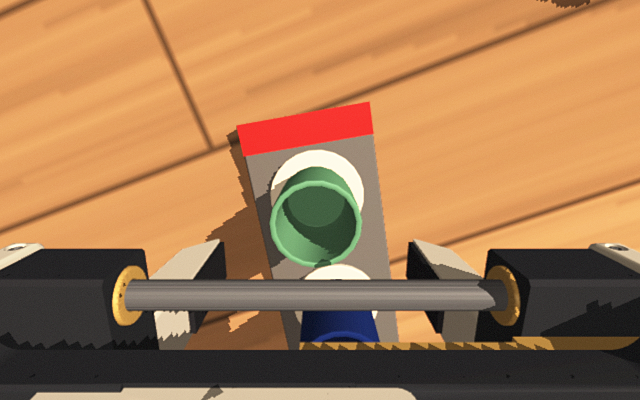

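Wrist view: the green cup stands upright at (316,222), in the middle of its disc (columns 271–363) next to the red end. Now the tan cup.

Call:
step_arm:
  deltas:
    - [[2, -1, -15, 0], [4, -4, -45, 0], [6, -7, -82, 0], [8, -10, -120, 0], [10, -13, -160, 0], [12, -16, -200, 0], [14, -19, -240, 0], [15, -23, -276, 0], [16, -26, -310, 0], [17, -28, -333, 0]]

```text
time: 22.47
tcp_pos: [395.0, -279.9, 149.2]
orientation: [2.565, 1.562, -2.504]
ft_force: [0.3, 0.1, -0.9]
gripper_width: 1.0
```

Run:
```python
from h import *
for i in range(6): vision.get_image('wrist')
print(mark('wrist','tan_cup_center'))
print(Rt()[0],to([392,-291,150]))
```

```text
[(0.8, array([ 392.2, -296.2,   35.8]))]
[ 397.33471684 -274.79751011  149.40723274] [ -0.5  -0.6 -17.1]
```

Call:
step_arm:
  deltas:
    - [[0, 0, -8, 0], [0, 0, -14, 0], [0, -1, -17, 0], [0, -1, -17, 0], [0, -1, -17, 0], [0, -1, -17, 0], [0, -1, -17, 0], [0, -1, -17, 0]]

```text
time: 23.48
tcp_pos: [392.5, -290.9, 149.5]
orientation: [2.426, 1.563, -2.637]
ft_force: [-0.0, -0.5, -0.5]
gripper_width: 1.0
```

Run:
```python
from h import *
for i in range(4): vision.get_image('wrist')
snap('wrist','w9');print(mark('wrist','tan_cup_center'))
print(Rt()[0],to([392,-291,53]))
```

```text
[(0.74, array([ 389.1, -297.3,   36.2]))]
[ 392.46399657 -291.06282031  149.51167494] [96.5 -0.   0.5]
```

View pics/w9.png

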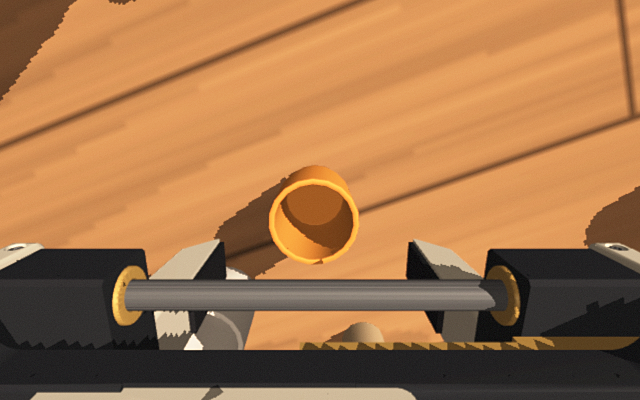

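Wrist view: the tan cup's rim is centred at (314,221), placed just as the green one was. The white cup at (225,320) is about 90 mm from the finger, so it is clear.

Call:
step_arm:
  deltas:
    - [[15, 0, 0, 0], [30, 0, 0, 0], [45, 0, 0, 0], [60, 0, 0, 0], [74, 0, 0, 0], [86, 0, 0, 0], [93, 0, 0, 0], [96.5, 0, 0, 0], [96.5, 0, 0, 0], [96.5, 0, 0, 0]]

```text
time: 24.62
tcp_pos: [392.1, -291.6, 53.3]
orientation: [2.482, 1.563, -2.582]
ft_force: [-1.1, -0.3, -0.0]
gripper_width: 1.001
```

Call:
step_arm:
  deltas:
    - [[0, 0, 0, 0], [0, 0, 0, 0], [0, 0, 0, 0], [0, 0, 0, 0], [0, 0, 0, 0], [0, 0, 0, 0], [0, 0, 0, 0], [0, 0, 0, 0], [0, 0, 0, 0], [0, 0, 0, 0]]
  fingers: 46

```text
time: 25.45
tcp_pos: [392.2, -291.8, 53.5]
orientation: [2.537, 1.563, -2.526]
ft_force: [0.5, -1.6, 4.1]
gripper_width: 0.651
```

Call:
step_arm:
  deltas:
    - [[-4, 0, 0, 0], [-12, 0, 0, 0], [-24, 0, 0, 0], [-38, 0, 0, 0], [-54, 0, 0, 0], [-70, 0, 0, 0], [-82, 0, 0, 0], [-90, 0, 0, 0], [-90, 0, 0, 0], [-90, 0, 0, 0]]

```text
time: 26.28
tcp_pos: [392.8, -291.4, 143.7]
orientation: [2.625, 1.563, -2.438]
ft_force: [0.5, 0.5, -1.7]
gripper_width: 0.652
```

Run:
```python
from h import *
for i in range(3): vision.get_image('wrist')
snap('wrist','w10')
snap('scene','s10');print(mark('scene','tan_cup_center'),mark('wrist','tan_cup_center'))
print(Rt()[0],to([692.5,7.7,145]))
```

```text
[(0.63, array([ 389.2, -288.6,  124.3])), (0.38, array([695.6,   8. ,  21.9]))] [(0.97, array([ 393.5, -295.3,  122.8]))]
[ 392.41701563 -291.18651625  142.9033151 ] [  -5.3 -179.1  383.8]
```

View pics/w10.png

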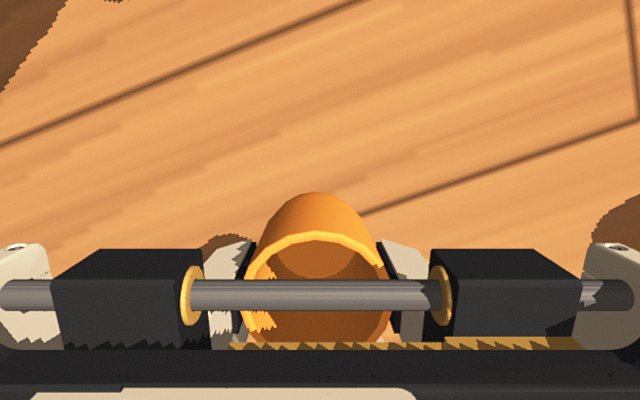

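The tan cup is held upright. I'll carry it 20 mm higher so it clears the jar's rim.

Call:
step_arm:
  deltas:
    - [[-8, -5, 11, 0], [-16, -16, 34, 0], [-22, -29, 63, 0], [-22, -43, 93, 0], [-22, -57, 123, 0], [-22, -71, 153, 0], [-22, -85, 183, 0], [-22, -99, 213, 0], [-22, -111, 238, 0], [-22, -119, 254, 0]]

```text
time: 27.47
tcp_pos: [594.2, -88.4, 163.3]
orientation: [2.181, 1.565, -2.878]
ft_force: [0.1, 1.0, -1.1]
gripper_width: 0.652
```

Run:
```python
from h import *
for i in range(2): vision.get_image('wrist')
print(Rt()[0],to([692.5,7.7,160]))
```

```text
[594.49839413 -87.60614944 163.20361967] [  2.7 -60.1 122.8]
```

Call:
step_arm:
  deltas:
    - [[0, -7, 15, 0], [0, -20, 42, 0], [1, -35, 72, 0], [2, -48, 98, 0], [3, -56, 115, 0], [3, -60, 123, 0], [3, -60, 123, 0], [3, -60, 123, 0], [3, -60, 123, 0], [3, -60, 123, 0]]

```text
time: 28.4
tcp_pos: [691.6, 5.5, 159.8]
orientation: [2.281, 1.565, -2.779]
ft_force: [-0.4, 0.1, -2.3]
gripper_width: 0.649
```

Run:
```python
from h import *
for i in range(6): vision.get_image('scene')
print(mark('scene','tan_cup_center'))
print(Rt()[0],to([692.5,7.7,73.5]))
```

```text
[(0.68, array([692.7,   6.2, 137.5]))]
[692.42125894   7.6176412  159.81558214] [86.3 -0.4  0.3]
```

Call:
step_arm:
  deltas:
    - [[6, 0, 0, 0], [16, 0, 0, 0], [28, 0, 0, 0], [42, 0, 0, 0], [56, 0, 0, 0], [67, 0, 0, 0], [75, 0, 0, 0], [80, 0, 0, 0], [81, 0, 0, 0], [81, 0, 0, 0]]

```text
time: 29.58
tcp_pos: [692.0, 7.6, 78.5]
orientation: [2.063, 1.566, -2.995]
ft_force: [1.2, 0.1, -1.4]
gripper_width: 0.649
```

Run:
```python
from h import *
for i in range(5): vision.get_image('scene')
print(Rt()[0],to([692.5,7.7,73.5]))
```

```text
[692.67408253   7.55389324  79.78370002] [6.3 0.2 0.1]
```

Call:
step_arm:
  deltas:
    - [[1, 0, 0, 0], [2, 0, 0, 0], [3, 0, 0, 0], [4, 0, 0, 0], [4.8, 0, 0, 0], [5.4, 0, 0, 0], [5.8, 0, 0, 0], [6.1, 0, 0, 0], [6.1, 0, 0, 0], [6.1, 0, 0, 0]]

```text
time: 30.67
tcp_pos: [692.7, 7.6, 73.7]
orientation: [2.151, 1.568, -2.906]
ft_force: [0.6, -0.3, -1.5]
gripper_width: 0.647
```

Call:
step_arm:
  deltas:
    - [[0.4, 0, 0, 0], [0.6, 0, 0, 0], [0.6, 0, 0, 0], [0.6, 0, 0, 0]]

```text
time: 31.0
tcp_pos: [692.9, 7.5, 73.5]
orientation: [2.219, 1.568, -2.838]
ft_force: [-0.8, -0.3, 2.0]
gripper_width: 0.648
```

Call:
step_arm:
  deltas:
    - [[0, 0, 0, 0], [0, 0, 0, 0], [0, 0, 0, 0], [0, 0, 0, 0], [0, 0, 0, 0], [0, 0, 0, 0], [0, 0, 0, 0], [0, 0, 0, 0]]
  fingers: 91.8

```text
time: 31.67
tcp_pos: [692.8, 7.5, 73.5]
orientation: [2.204, 1.568, -2.853]
ft_force: [0.2, -0.1, -0.7]
gripper_width: 0.996
```

Call:
step_arm:
  deltas:
    - [[-6, 0, 0, 0], [-18, 0, 0, 0], [-34, 0, 0, 0], [-52, 0, 0, 0], [-70, 0, 0, 0], [-84, 0, 0, 0], [-92, 0, 0, 0], [-92, 0, 0, 0], [-92, 0, 0, 0]]

```text
time: 32.42
tcp_pos: [693.2, 7.6, 166.0]
orientation: [2.353, 1.569, -2.704]
ft_force: [-1.4, 0.1, 0.1]
gripper_width: 1.002
```

Run:
```python
from h import *
for i in range(3): vision.get_image('wrist')
snap('wrist','w11'); print(mark('wrist','tan_cup_center'),mark('wrist','jar_center'))
print(Rt()[0],Rt()[1].round(3),to([381.3,307,150]))
```

```text
[(0.57, array([693.1,   7.2,  54.2]))] []
[692.46591052   7.58984274 164.28706095] [[-0.005 -0.941  0.338]
 [-0.001  0.338  0.941]
 [-1.     0.004 -0.002]] [ 15.5 394.  176.7]
```

View pics/w11.png

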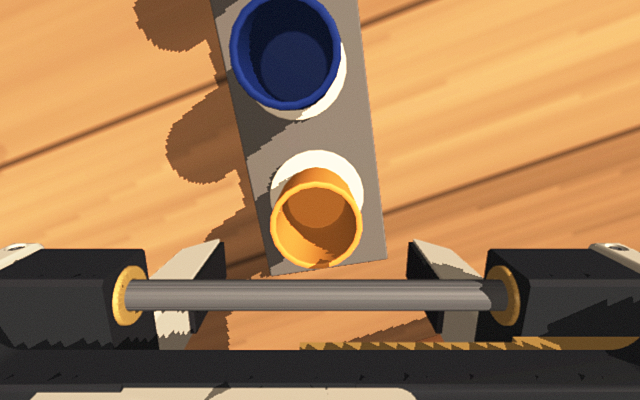

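Wrist view: the tan cup stands upright at (317,224), centred on its disc (columns 271–363). The jar is upright at (285,53). Now the lid.

Call:
step_arm:
  deltas:
    - [[0, 12, 5, 0], [0, 36, 16, 0], [0, 66, 30, 0], [0, 98, 44, 0], [0, 132, 59, 0], [0, 166, 74, 0], [0, 200, 90, 0], [4, 234, 105, 0], [8, 268, 120, 0], [12, 300, 134, 0]]

```text
time: 33.55
tcp_pos: [453.6, 236.3, 153.0]
orientation: [2.049, 1.566, -3.007]
ft_force: [-0.4, 0.2, -0.4]
gripper_width: 1.001
```

Run:
```python
from h import *
for i in range(4): vision.get_image('wrist')
print(mark('wrist','lid_knob'))
print(Rt()[0],to([381.3,307,130]))
```

```text
[(0.81, array([385.2, 306.7,  28.6]))]
[455.67500161 234.89697202 153.13424702] [23.4 94.3 42.8]
```

Call:
step_arm:
  deltas:
    - [[2, 16, 7, 0], [6, 38, 18, 0], [12, 62, 28, 0], [18, 80, 36, 0], [22, 90, 41, 0], [23, 94, 43, 0], [23, 94, 43, 0], [23, 94, 43, 0], [23, 94, 43, 0], [23, 94, 43, 0]]

```text
time: 34.63
tcp_pos: [383.0, 306.2, 130.6]
orientation: [2.262, 1.567, -2.798]
ft_force: [-0.1, -1.3, 1.9]
gripper_width: 1.001
```

Run:
```python
from h import *
for i in range(5): vision.get_image('wrist')
snap('wrist','w12');print(mark('wrist','lid_knob'))
vision.get_image('top');print(mark('top','lid_knob'))
vision.get_image('scene');print(mark('scene','lid_knob'),iou_fit('scene','lid_knob',(381,307)))
p=Rt()[0];print(p,to([381.3,307,38]))
print(proj('wrist',[381.3,307,40]),proj('wrist',[381.3,307,14]),proj('wrist',p-[0,0,3]))
```

```text
[(0.94, array([380. , 311.6,  28.5]))]
[(0.69, array([381.6, 313.5,  23.6])), (0.51, array([589.3,  26.2,  57.9]))]
[(0.82, array([380.4, 310. ,  28. ])), (0.22, array([583.9,  25.6,   1.3]))] (array([381., 307.]), np.float64(0.843))
[381.57530244 307.1106488  130.38182119] [92.4 -0.1  0. ]
[316.61013839 215.32571339] [316.59027265 205.13202617] [317.16175649 274.42094168]
```

View pics/w12.png

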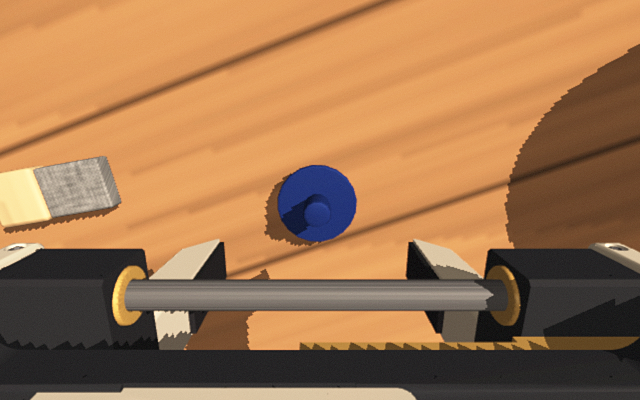

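```bash
cat >> h.py <<'E'
def fitmask(n,name,near,m,z0=0,S=6):
    m=m.astype(np.uint8); N,l,st,ce=cv2.connectedComponentsWithStats(m); i=1+np.argmax(st[1:,4]); m=(l==i)
    ys,xs=np.nonzero(m); x0,y0=xs.min()-12,ys.min()-12; w,h=np.ptp(xs)+25,np.ptp(ys)+25
    M=np.zeros((h,w),np.uint8); M[ys-y0,xs-x0]=1; M=cv2.resize(M,None,fx=S,fy=S,interpolation=cv2.INTER_NEAREST)
    def f(xy):
        p=(model(n,name,xy,z0)-[x0,y0]+.5)*S
        I=np.zeros_like(M); cv2.fillPoly(I,[p.round().astype(np.int32)],1)
        return -float((I&M).sum())/float((I|M).sum())
    r=minimize(f,near[:2],method='Nelder-Mead',options=dict(initial_simplex=np.array(near[:2])+np.array([[0,0],[6,0],[0,6.]]),xatol=.1,fatol=1e-4))
    return r.x.round(1),round(-r.fun,3)
def blue(im): 
    h=cv2.cvtColor(im,cv2.COLOR_RGB2HSV); return (h[...,0]>105)&(h[...,0]<130)&(h[...,1]>150)
E
python3 - <<'E'
from h import *
# wrist camera: reconstruct for older pictures with the fixed hand-eye pose
c,M,t=cam('wrist'); p,Rw=Rt()
Rc=M@Rw; tc=M@p+t
def at(tcp,Rr): 
    import h
    Mn=Rc@Rr.T; h._C['wrist']=(c,Mn,tc-Mn@np.array(tcp))
im=cv2.imread('pics/w12.png')[:,:,::-1].copy()
print('lid',p,fitmask('wrist','lid_knob',(381,307),blue(im)))
im=cv2.imread('pics/w4.png')[:,:,::-1].copy(); at([589.1,26.6,169.6],Rw)
print('jar',fitmask('wrist','jar_center',(589,26.5),blue(im),20))
im=cv2.imread('pics/w1.png')[:,:,::-1].copy(); b=blue(im);b[:,:240]=0
at([456.6,405.55,151.2],Rw)
print('jar0',fitmask('wrist','jar_center',(457,404),b,0))
E
```

```text
lid [381.57530244 307.1106488  130.38182119] (array([381.2, 307.1]), np.float64(0.914))
jar (array([587.3,  26.4]), np.float64(0.862))
jar0 (array([456.7, 402.7]), np.float64(0.866))
```

The fit puts the lid at (381.2, 307.1), under the TCP. I'll descend to TCP z ≈ 39.5, which keeps the fingertips 3 mm above the flange.

Call:
step_arm:
  deltas:
    - [[10, 0, 0, 0], [24, 0, 0, 0], [40, 0, 0, 0], [56, 0, 0, 0], [70, 0, 0, 0], [80, 0, 0, 0], [86, 0, 0, 0], [89, 0, 0, 0], [90, 0, 0, 0], [90, 0, 0, 0]]
  fingers: 60

```text
time: 36.07
tcp_pos: [381.4, 307.2, 40.5]
orientation: [2.15, 1.567, -2.906]
ft_force: [0.6, 0.7, 0.2]
gripper_width: 0.656
```

Run:
```python
from h import *
for i in range(5): vision.get_image('wrist')
snap('wrist','w13');print(Rt()[0],to([381.2,307.1,39.3]))
```

```text
[381.54006631 307.22090585  40.87970446] [ 1.6  0.3 -0.2]
```

View pics/w13.png

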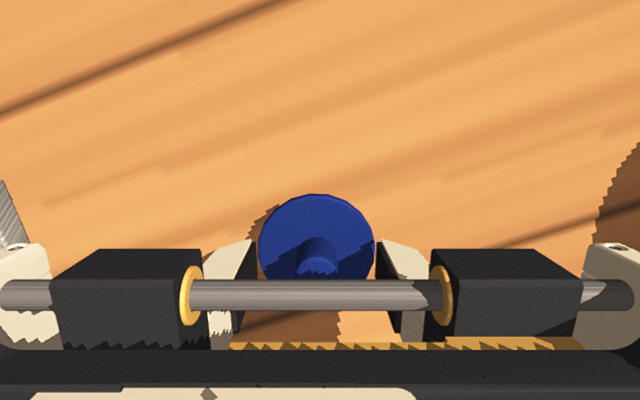

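Wrist view: the knob at (317,265) lies midway between the fingers at 245 and 390. I'll lower 1.5 mm and close.

Call:
step_arm:
  deltas:
    - [[1, 0, 0, 0], [1.5, 0, 0, 0], [1.5, 0, 0, 0], [1.5, 0, 0, 0], [1.5, 0, 0, 0], [1.5, 0, 0, 0], [1.5, 0, 0, 0], [1.5, 0, 0, 0], [1.5, 0, 0, 0], [1.5, 0, 0, 0]]
  fingers: 8

```text
time: 37.2
tcp_pos: [381.5, 307.3, 39.4]
orientation: [2.072, 1.567, -2.985]
ft_force: [-0.7, -0.0, -0.5]
gripper_width: 0.211
```

Call:
step_arm:
  deltas:
    - [[0, 0, 0, 0], [0, 0, 0, 0], [0, 0, 0, 0], [0, 0, 0, 0], [0, 0, 0, 0], [0, 0, 0, 0]]

```text
time: 37.7
tcp_pos: [381.5, 307.2, 39.3]
orientation: [2.091, 1.567, -2.966]
ft_force: [-0.9, 0.1, 0.3]
gripper_width: 0.209
```

Call:
step_arm:
  deltas:
    - [[-4, 0, 0, 0], [-14, 0, 0, 0], [-30, 0, 0, 0], [-50, 0, 0, 0], [-70, 0, 0, 0], [-90, 0, 0, 0], [-108, 0, 0, 0], [-120, 0, 0, 0], [-126, 0, 0, 0], [-126, 0, 0, 0]]

```text
time: 38.53
tcp_pos: [382.8, 307.9, 167.3]
orientation: [0.77, 1.569, 1.996]
ft_force: [-0.3, -0.0, -0.3]
gripper_width: 0.211
```

Run:
```python
from h import *
for i in range(4): vision.get_image('wrist')
im=snap('wrist','w14');snap('scene','s14');print(mark('scene','lid_knob'))
print(iou_fit('scene','jar_center',(589,26.5),20))
p=Rt()[0];print(telemetry.state()['gripper_width'],p,to([589.2,26.5,165]))
b=blue(im); print('lid',fitmask('wrist','lid_knob',p[:2],b,p[2]-39.3))
```

```text
[(0.66, array([381.4, 309.6, 152.4]))]
(array([587.8,  23.9]), np.float64(0.916))
0.21011177819115504 [381.51816952 307.05115856 164.62014585] [  -1.  -290.1 -194. ]
lid (array([382.1, 306.2]), np.float64(0.573))
```

View pics/w14.png

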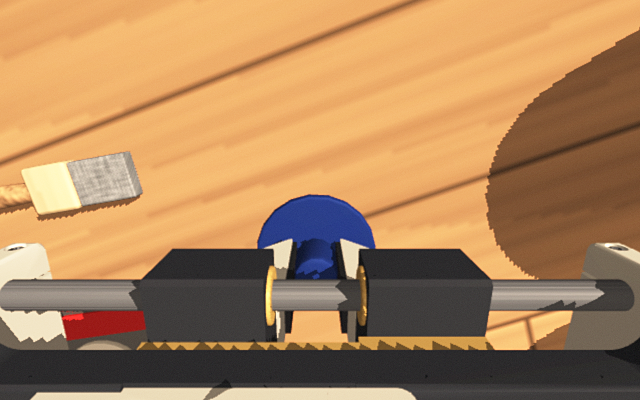

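View pics/s14.png

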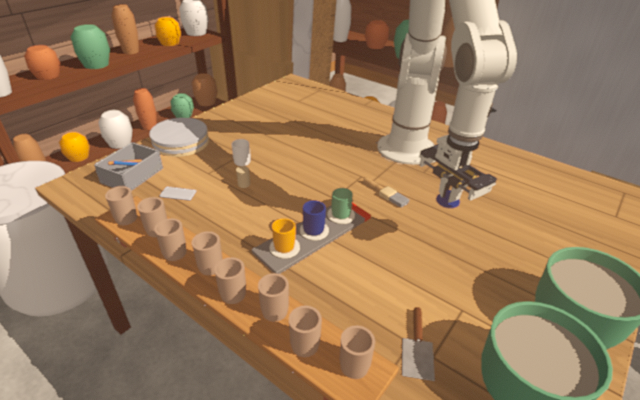

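The lid is held level: knob between the fingers at (316,258), flange horizontal. All three pieces stand upright on the shelf in the scene view. Carrying the lid to the jar.

Call:
step_arm:
  deltas:
    - [[-3, -10, -7, 0], [-6, -32, -21, 0], [-8, -62, -41, 0], [-8, -94, -63, 0], [-8, -126, -84, 0], [-8, -158, -106, 0], [-8, -190, -127, 0], [-8, -220, -147, 0], [-8, -246, -164, 0], [-8, -264, -176, 0]]

```text
time: 39.77
tcp_pos: [572.3, 48.4, 171.6]
orientation: [2.454, 1.565, -2.606]
ft_force: [0.2, 0.7, 0.3]
gripper_width: 0.209
```

Run:
```python
from h import *
for i in range(3): vision.get_image('wrist')
p=Rt()[0];print(p,to([589.4,26.4,160]))
```

```text
[571.27928188  49.89766996 171.2799471 ] [ 11.2 -25.1 -15.9]
```

Call:
step_arm:
  deltas:
    - [[2, -8, -5, 0], [5, -16, -10, 0], [9, -22, -14, 0], [11, -25, -16, 0], [11, -25, -16, 0], [11, -25, -16, 0], [11, -25, -16, 0], [11, -25, -16, 0], [11, -25, -16, 0], [11, -25, -16, 0]]

```text
time: 40.75
tcp_pos: [589.3, 26.6, 160.5]
orientation: [2.274, 1.565, -2.786]
ft_force: [-0.6, 0.4, -1.6]
gripper_width: 0.209
```

Run:
```python
from h import *
for i in range(6): vision.get_image('wrist')
p=Rt()[0];print(p,to([589.4,26.4,131.3]))
im=snap('wrist','w15'); s=snap('scene'); cv2.imwrite('pics/s15.png',cv2.resize(s[150:260,250:400,::-1],None,fx=5,fy=5,interpolation=cv2.INTER_CUBIC))
print(mark('scene','lid_knob'),mark('scene','jar_center'))
```

```text
[589.28736732  26.27694976 160.29822142] [29.  -0.2  0.3]
[(0.75, array([586.8,  25.4, 147.8]))] [(0.82, array([587.6,  23.7,  60.1]))]
```

View pics/w15.png

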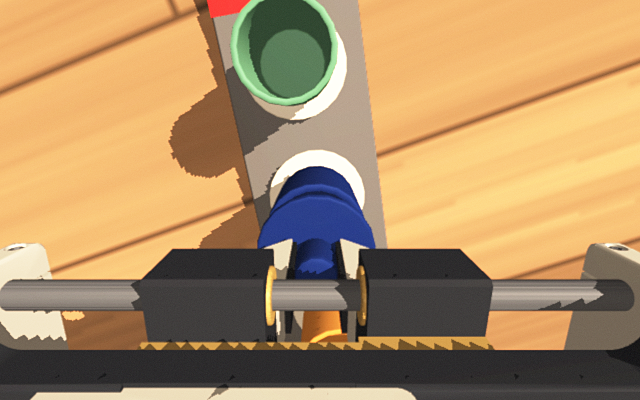

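View pics/s15.png

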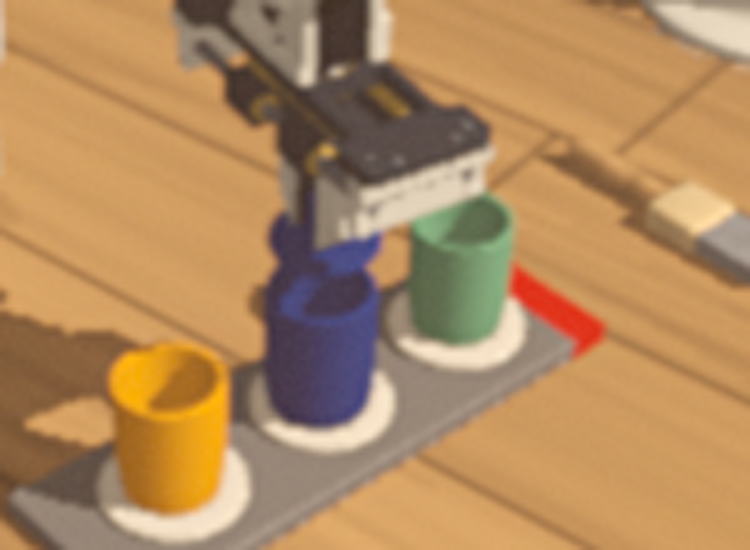

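Run:
```python
from h import *
for z in (60,100,129,135,148): print(z,(proj('scene',[589.4,26.4,z])-[250,150])*5)
im=cv2.imread('pics/w15.png')[:,:,::-1].copy()
b=blue(im); 
for r in range(165,250,6):
    xs=np.nonzero(b[r,240:400])[0]+240; print(r,xs.min(),xs.max(),(xs.min()+xs.max())/2,end=' | ')
s=cv2.imread('pics/s15.png')[:,:,::-1].copy(); b=blue(s)
print()
for r in range(225,420,15):
    xs=np.nonzero(b[r])[0]; 
    if len(xs): print(r,xs.min(),xs.max(),(xs.min()+xs.max())/2,end=' | ')
print()
for z in (20,100,129,135): print(z,proj('wrist',[589.4,26.4,z]))
```

```text
60 [315.77815903 341.00707164]
100 [316.82316207 284.05978187]
129 [317.60917156 241.22630769]
135 [317.77489456 232.19525712]
148 [318.13770365 212.42402787]Traceback (most recent call last):
  File "<stdin>", line 6, in <module>
    return umr_minimum(a, axis, None, out, keepdims, initial, where)
ValueError: zero-size array to reduction operation minimum which has no identity
```

Run:
```python
from h import *
im=cv2.imread('pics/w15.png')[:,:,::-1].copy()
def rows(b,rs,a,z):
    for r in rs:
        xs=np.nonzero(b[r,a:z])[0]+a
        if len(xs): print(r,xs.min(),xs.max(),(xs.min()+xs.max())/2,end=' | ')
    print()
rows(blue(im),range(165,250,6),240,400)
s=cv2.imread('pics/s15.png')[:,:,::-1].copy()
hs=cv2.cvtColor(s,cv2.COLOR_RGB2HSV); rows((hs[...,0]>105)&(hs[...,0]<135)&(hs[...,1]>110),range(225,420,10),200,420)
for z in (20,60,100,129,135): print(z,proj('wrist',[589.4,26.4,z]))
```

```text
171 298 334 316.0 | 177 290 342 316.0 | 183 286 347 316.5 | 189 282 351 316.5 | 195 279 353 316.0 | 201 277 356 316.5 | 207 274 359 316.5 | 213 271 361 316.0 | 219 268 364 316.0 | 225 264 368 316.0 | 231 262 370 316.0 | 237 259 372 315.5 | 243 258 373 315.5 | 249 298 334 316.0 | 
245 365 375 370.0 | 255 328 366 347.0 | 265 346 357 351.5 | 305 369 370 369.5 | 385 360 362 361.0 | 395 358 362 360.0 | 405 354 356 355.0 | 415 344 345 344.5 | 
20 [317.11483345 198.21714939]
60 [317.15222533 212.15452472]
100 [317.20343073 231.24072379]
129 [317.25421243 250.16899393]
135 [317.26674446 254.84015876]
```

Run:
```python
from h import *
s=cv2.imread('pics/s15.png')[:,:,::-1].astype(int)
b=(s[...,2]-s[...,0]>30)
for r in range(215,420,8):
    xs=np.nonzero(b[r,200:420])[0]+200
    if len(xs): print(r,xs.min(),xs.max(),(xs.min()+xs.max())/2)
```

```text
239 368 377 372.5
247 333 376 354.5
255 314 371 342.5
263 327 363 345.0
271 328 360 344.0
279 300 310 305.0
287 292 312 302.0
295 284 376 330.0
303 281 376 328.5
311 281 375 328.0
319 293 374 333.5
327 324 375 349.5
335 333 374 353.5
343 329 372 350.5
351 328 371 349.5
359 330 371 350.5
367 330 370 350.0
375 327 368 347.5
383 329 367 348.0
391 328 365 346.5
399 328 363 345.5
407 328 359 343.5
415 324 350 337.0
```

The wrist view shows the lid and jar aligned across the jaws (both at column 316). In the scene view the right edges agree to about 1 mm. Lowering in stages and watching the force.

Call:
step_arm:
  deltas:
    - [[3, 0, 0, 0], [7, 0, 0, 0], [11, 0, 0, 0], [14, 0, 0, 0], [17, 0, 0, 0], [19, 0, 0, 0], [20, 0, 0, 0], [20, 0, 0, 0], [20, 0, 0, 0], [20, 0, 0, 0]]

```text
time: 42.08
tcp_pos: [589.3, 26.2, 140.4]
orientation: [2.292, 1.565, -2.769]
ft_force: [0.4, 0.1, 0.5]
gripper_width: 0.214
```

Call:
step_arm:
  deltas:
    - [[1, 0, 0, 0], [2, 0, 0, 0], [3, 0, 0, 0], [4, 0, 0, 0], [5, 0, 0, 0], [5.5, 0, 0, 0], [6, 0, 0, 0], [6, 0, 0, 0], [6, 0, 0, 0], [6, 0, 0, 0]]

```text
time: 42.92
tcp_pos: [589.3, 26.2, 134.4]
orientation: [2.284, 1.565, -2.777]
ft_force: [-0.2, 0.1, -0.7]
gripper_width: 0.209
```

Run:
```python
from h import *
for i in range(5): vision.get_image('wrist')
p=Rt()[0];print(p,to([589.4,26.4,131.3]),telemetry.state()['ft_force'])
```

```text
[589.32694216  26.21282547 134.46910856] [ 3.2 -0.   0.2] [ 0.71964593  0.48073567 -0.19765027]
```

The plug is inside the mouth (5 mm below rim level) with no force. Now the last 3 mm.

Call:
step_arm:
  deltas:
    - [[0.8, 0, 0, 0], [1.6, 0, 0, 0], [2.2, 0, 0, 0], [2.6, 0, 0, 0], [3, 0, 0, 0], [3.2, 0, 0, 0], [3.2, 0, 0, 0], [3.2, 0, 0, 0]]

```text
time: 43.83
tcp_pos: [589.3, 26.2, 131.4]
orientation: [2.302, 1.565, -2.759]
ft_force: [-0.5, -0.4, 1.6]
gripper_width: 0.212
```

Call:
step_arm:
  deltas:
    - [[0.4, 0, 0, 0], [0.4, 0, 0, 0], [0.4, 0, 0, 0]]

```text
time: 44.08
tcp_pos: [589.4, 26.2, 131.4]
orientation: [2.329, 1.566, -2.731]
ft_force: [-1.1, -0.7, 5.2]
gripper_width: 0.207
```

Call:
step_arm:
  deltas:
    - [[0, 0, 0, 0], [0, 0, 0, 0], [0, 0, 0, 0], [0, 0, 0, 0], [0, 0, 0, 0], [0, 0, 0, 0], [0, 0, 0, 0], [0, 0, 0, 0]]
  fingers: 60

```text
time: 44.75
tcp_pos: [589.4, 26.2, 131.3]
orientation: [2.322, 1.566, -2.739]
ft_force: [0.1, -0.4, 0.2]
gripper_width: 0.649
```

Call:
step_arm:
  deltas:
    - [[-6, 0, 0, 0], [-18, 0, 0, 0], [-34, 0, 0, 0], [-52, 0, 0, 0], [-70, 0, 0, 0], [-84, 0, 0, 0], [-92, 0, 0, 0], [-92, 0, 0, 0], [-92, 0, 0, 0]]

```text
time: 45.5
tcp_pos: [590.1, 26.5, 224.0]
orientation: [2.447, 1.567, -2.614]
ft_force: [-1.3, 0.7, -0.1]
gripper_width: 0.654
```

Call:
step_arm:
  deltas:
    - [[0, 5, 14, 0], [0, 14, 42, 0], [0, 24, 75, 0], [0, 34, 110, 0], [0, 44, 145, 0], [0, 54, 180, 0], [0, 60, 210, 0], [0, 64, 230, 0], [0, 64, 230, 0]]

```text
time: 46.25
tcp_pos: [606.2, 271.5, 221.8]
orientation: [1.699, 1.564, 2.929]
ft_force: [-0.1, 0.1, -0.4]
gripper_width: 0.655
```

Run:
```python
from h import *
for i in range(3): vision.get_image('wrist')
s=snap('scene'); cv2.imwrite('pics/s16.png',cv2.resize(s[150:260,250:400,::-1],None,fx=5,fy=5,interpolation=cv2.INTER_CUBIC))
t=snap('top'); cv2.imwrite('pics/t16.png',cv2.resize(t[110:260,180:500,::-1],None,fx=2.5,fy=2.5,interpolation=cv2.INTER_CUBIC))
for n in ['scene','top']:
    for k in ['jar_center','lid_knob','green_cup_center','tan_cup_center','white_cup_center','kiln_prop','setter_middle_top']:
        print(n,k,mark(n,k)[:1])
    print(iou_fit(n,'green_cup_center',(486,45),20),iou_fit(n,'tan_cup_center',(692.5,7.7),20),iou_fit(n,'lid_knob',(589,26),92))
print(Rt()[0])
```

```text
scene jar_center [(0.71, array([586.3,  26.5,  60.6]))]
scene lid_knob [(0.68, array([588.8,  24.6,  58.1]))]
scene green_cup_center [(0.7, array([483.1,  48.3,  62.2]))]
scene tan_cup_center [(0.66, array([690.8,  10.3,  54.2]))]
scene white_cup_center [(0.83, array([ 452.9, -398.7,   30.6]))]
scene kiln_prop [(0.71, array([ 5.437e+02, -3.022e+02, -1.000e-01]))]
scene setter_middle_top [(0.45, array([587.6,  27.6,  16.4]))]
(array([485.2,  44. ]), np.float64(0.932)) (array([693.2,   8.9]), np.float64(0.95)) (array([586.2,  27.1]), np.float64(0.752))
top jar_center [(0.36, array([591.2,  28.4,  55.4]))]
top lid_knob [(0.63, array([588.4,  33.4, 120.4]))]
top green_cup_center []
top tan_cup_center [(0.97, array([694.9,  13.7,  60. ]))]
top white_cup_center [(0.57, array([ 449.8, -402.4,   35.7]))]
top kiln_prop [(0.61, array([ 543.5, -298. ,   -2.2]))]
top setter_middle_top [(0.58, array([589. ,  26.6,  21.2]))]
(array([485.8,  45.3]), np.float64(0.959)) (array([692.2,   8. ]), np.float64(0.928)) (array([588.6,  26. ]), np.float64(0.963))
[608.45643887 264.45986221 223.38246754]
```

View pics/s16.png

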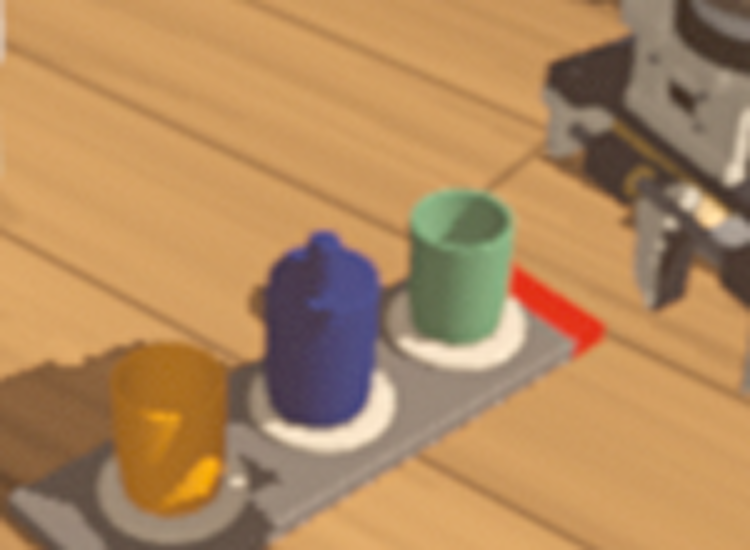

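View pics/t16.png

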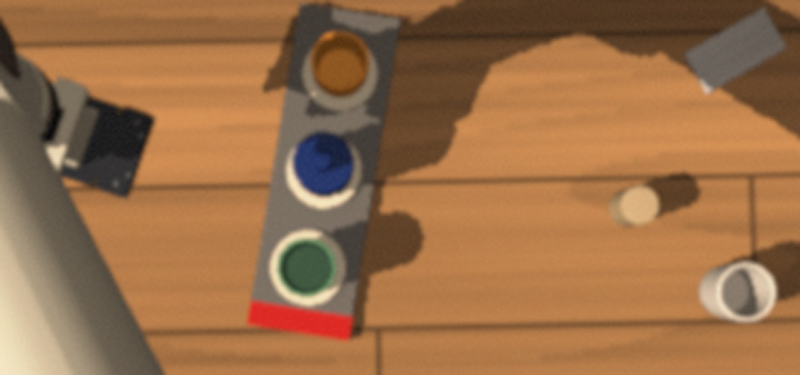

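The lid is seated flush, with its knob upright at (322,243) in the scene crop. All three pieces are centred on their discs, with the green cup at the red end, and the prop and white cup have not moved. Handing in.

Call:
step_arm:
  deltas:
    - [[0, 0, 0, 0], [0, 0, 0, 0], [0, 0, 0, 0], [0, 0, 0, 0], [0, 0, 0, 0], [0, 0, 0, 0]]

```text
time: 48.0
tcp_pos: [608.5, 264.5, 223.4]
orientation: [2.449, 1.567, -2.612]
ft_force: [0.6, -0.5, -0.5]
gripper_width: 0.654
```

Run:
```python
from h import *
print(order.sign_off(), telemetry.state()['time'])
```

```text
the job is handed in; nothing more can be done
the job is handed in; nothing more can be done
```

The set is laid out and the job is handed in, at about 48 s of the 122 s allowed. I placed the jar on the middle disc, then the green cup at the red end, then the tan cup at the plain end, and last the lid on the jar. Each piece was lowered until light contact (at most about 7 N) and only then released.

**Placing:** the last top-camera outline fits put the lid and both cups within about 1 mm of their disc centres. The jar was released within 0.5 mm of its disc centre by the arm's reading. The pieces look upright in the pictures.

**Lid:** the plug entered the mouth with no side force, and the lid came to rest at the expected seated height. The last scene picture shows it flush on the rim.

**Bystanders:** the white cup and kiln prop are where they started, within the networks' accuracy.

**Disagreements:**
- **Scene camera:** its lid fit was poor, about 3 mm off with an overlap of 0.75. Its earlier jar fits were 3–5 mm off along y. I discounted both, because the top and wrist cameras and the arm's own pose agreed with each other.
- **Network marks:** some were wrong or missing. The scene camera's last lid mark had the wrong height, the top camera's lid and tan-cup marks were 6–7 mm off, and it did not report the green cup.

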